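# Register a thumb piano in the corner of a jig

### The job

Push the wooden thumb piano along the jig's baseboard, never lifting it or tipping it up, until its long side lies flat against the aluminium fence and its end rests against the red stop, snug in the corner so it can be drilled. Do not shift the red stop, which is clamped and must keep its setting, and leave the glue bottle, the jar and the hammer where they are. Then take the hand away.

Things in the scene. Friction and masses are not known exactly. Their poses are not given: they have to be found in the camera images.
- kalimba: thumb piano: flat pale wood block, steel tines on top, 92 (own x) x 150 (own y) x 32 mm high (tines to 37, look only), about 0.35 kg, too wide to grip. Origin: centre of underside, z up. Starts loose on the baseboard, turned up to 0.3 rad from the jig; its +x long side goes to the fence, its +y end to the stop. Slides under 1 to 4 N, peaks of 12 N as it starts.
- jig: fixed jig: brown baseboard 300 (own x) x 460 (own y) x 12 mm thick; origin: centre of underside, z up. An aluminium fence runs its whole length along own y on the far side: working face, looking to -x, at own x +115 mm, back at +140, top 40 mm above the bench. With the piano home its origin is at own x +69 mm.
- stop_face (a point): foot of the red stop's working face, on the baseboard's top; axes parallel to the jig's. Face looks to jig -y, spans jig x +44 to +114 mm (point at +69), jig y +80 to +140 by episode. Block 26 mm thick behind it, top 42 mm above the bench; arm and black clamp knob on the fence, to 66 mm. Slips only above about 80 N. Piano home: its origin 75 mm from here towards jig -y.
- glue: white glue bottle with orange cap, standing on the bench left of the jig, diameter 56 mm, 150 mm high, origin at the centre of its underside. Leave alone.
- jar: small amber jar with brass cap standing on the near left corner of the baseboard, diameter 52 mm, 65 mm high, origin at the centre of its underside. Leave alone.
- hammer: hammer with red handle lying on the bench to the right of the jig, about 260 mm long, head to its +x; origin underneath it about the middle. Leave alone.
There are look-alikes about, which are no part of the job. Of the things that look like the kalimba, the smallest one is meant.

How it is judged (in metres and radians):
At the end, for the whole second after the job is handed in: The thumb piano lies flat and still on the baseboard, within 3 mm of touching the fence and within 3 mm of touching the red stop, square to the fence within 0.03 rad; the stop within 5 mm of its setting; glue and jar upright within 20 mm and hammer within 30 mm of where they were (x of kalimba in the frame of jig above 0.066 m and y of kalimba in the frame of stop_face between -0.078 and -0.07 m and angle between the x axis of kalimba and the x axis of jig, either way round below 0.03 rad and z of kalimba in the frame of jig below 0.015 m and angle between kalimba's own z axis and vertical below 0.04 rad and linear speed of kalimba below 0.01 m/s and distance of stop_face from where it was at the start of the episode below 0.005 m and distance of each of glue, jar from where it was at the start of the episode below 0.02 m and distance of hammer from where it was at the start of the episode below 0.03 m and angle between each of glue, jar's own z axis and vertical below 0.2 rad).
It fails at once if the thumb piano was lifted more than 10 mm off the baseboard (z of kalimba in the frame of jig above 0.022 m).
It fails at once if the thumb piano was tipped up by more than 0.15 rad (angle between kalimba's own z axis and vertical above 0.15 rad).
It fails at once if the red stop was shifted by more than 5 mm (distance of stop_face from where it was at the start of the episode above 0.005 m).
It fails at once if the glue bottle, the jar (20 mm) or the hammer (30 mm) was moved (distance of any of glue, jar from where it was at the start of the episode above 0.02 m or distance of hammer from where it was at the start of the episode above 0.03 m).
It also fails if it takes over 48 s, if anything falls off the work surface, if the arm or the gripper's body presses on something with over 40 N, if the wrist force passes 120 N, or if a joint passes its speed limit or range.

### The arm

A 6-joint arm with a two-finger parallel gripper is mounted at the origin on the work surface. World frame = base frame: x ahead of the robot, y to its left, z up, the work surface at z = 0. Lengths are in m, angles in degrees, forces in N, time in s.
With the tool pointing down it reaches from about 0.4 to 0.825 m from the base axis. Payload 7 kg.
Tool frame: the origin (TCP) lies on the centre line of the jaws, within the pads' length; the fingertips stand 19 mm ahead of it and the grasp point (between the pads) is the TCP; z points along the fingers, y is the line along which they close (so a half turn about z gives the same grasp; the last joint's range is limited). The gripper opens to 88 mm and grips with 3 to 60 N. Pads are 19 mm wide; open, the fingers measure 130 mm over their backs; the gripper's body (78 mm by 193 mm) begins 47 mm behind the grasp point.
Start: joints at [-48.581, 20.546, 0.682, 0, -70.136, -16.507], TCP at [0.284, -0.612, 0.246] pointing down, gripper open.
Joint ranges: [-176.03, 176.03], [-82.01, 121.73], [-58.28, 71.71], [-173.87, 95.51], [-174.79, -0.11], [-173.66, 173.66]. Speed limits (degrees/s): [136.94, 136.94, 172.46, 180, 180, 180].

### API

Orientations are given as [roll, pitch, yaw] about the fixed x, y, z axes, in that order (R = Rz(yaw) Ry(pitch) Rx(roll)).
In Python, from plant import ctrl gives the robot as it stands.
- The arm moves only by the tool move_arm, never from a script. Its argument "motion" is a list of rows, each a list of 3 entries, a list of its own where there are three numbers: the shift along the tool's x, y, z in mm, then the turn, a rotation vector about the tool's x, y, z in degrees, then the closure, from 0 (fully open) to 1 (shut). A call has 1 to 10 rows; each row is the pose to reach, as a shift and turn from the pose commanded when the call began, along the tool's axes at that moment; what a row does not reach only later rows make up. A row lasts 1/12 s, in which the tool goes at most 41.7 mm and 7.16 degrees, less where a joint would pass 70% of its speed; a pose out of reach is approached as far as the arm can. A call with a gripper value outside its range is refused whole. The fingers move at their own pace and stop on an object; the grip force is fixed at half the most. Time passes only in rows, so rows that repeat a pose let the fingers close. It gives the time, the measured TCP pose, the force, the opening and the grip force at its end, in the units of the state.
- ctrl.get_obs(): the state, without advancing time (a new reading comes with each control period).
- ctrl.snapshot(name): name is "scene" or "top" or "wrist"; returns a dict with "color" (480x640x3 uint8, blue, green, red), "camera_matrix" (3x3 intrinsics, pixels), "cam_to_world" (4x4, takes a point from camera to world coordinates). Camera axes: x right, y up, looking along -z (the intrinsics and any distortion apply to the point x, -y, -z); pixel columns grow to the right and rows downward; lengths in m; the calibration is good to about 2 mm. A picture is of the moment at which its call begins. There is no depth.
- ctrl.close_job(): hands the job in; it is judged then, once.
The state is a dict: "clock": time; "joint_pos": joint angles; "qvel": joint speeds; "tau": joint torques, N m; "tool_pos": TCP position; "orientation": TCP orientation; "force": force on the tool from outside, world axes, zero at the start; "moment": the same for the moment, N m; "opening": finger opening in m; "gripper_force": force on a finger pad.
Only numpy, scipy, OpenCV 4.12 (cv2) and the standard library are available. Lean on these libraries where they do the work, as an engineer would, in place of code of your own. Each camera call takes 0.05 s, during which the arm holds its last target. There are 200 camera calls.

## Working session

There is one attempt and no reset: what is moved stays moved. The work goes in short steps, Python scripts to look and compute and a tool call to move; the robot and the scene stay as the last step left them, time stands still between calls to the robot, and variables do not carry over. Pictures are saved under pics/ and viewed, at most 10 in all, crops included, and the job is handed in when it is done.

Besides the shell and the picture viewer there is one more tool, called by a JSON object that holds its "op" and its "data". move_arm: Moves the arm, as the interface text tells. Its arguments: {"type":"object","properties":{"motion":{"type":"array"}},"required":["motion"]}

```bash
mkdir -p pics
cat > h.py <<'E'
import numpy as np, cv2
from plant import ctrl
def snap(n,f=None):
    s=ctrl.snapshot(n)
    if f: cv2.imwrite('pics/'+f,s['color'])
    return s
def ray(s,uv):
    K=s['camera_matrix'];T=s['cam_to_world']
    d=np.linalg.solve(K,np.array([uv[0],uv[1],1.]));d=np.array([d[0],-d[1],-d[2]])
    return T[:3,3],T[:3,:3]@d
def onz(s,uv,z):
    o,d=ray(s,uv);return o+d*(z-o[2])/d[2]
def proj(s,p):
    T=s['cam_to_world'];c=T[:3,:3].T@(np.asarray(p)-T[:3,3]);q=s['camera_matrix']@np.array([c[0],-c[1],-c[2]]);return q[:2]/q[2]
def tri(s1,a,s2,b):
    o1,d1=ray(s1,a);o2,d2=ray(s2,b);A=np.c_[d1,-d2]
    t=np.linalg.lstsq(A,o2-o1,rcond=None)[0];p,q=o1+t[0]*d1,o2+t[1]*d2
    return (p+q)/2,np.linalg.norm(p-q)
E
python3 - <<'E'
from h import *
for n in('top','scene'):
    s=snap(n,n+'0.png');print(n,s.keys(),s['camera_matrix'].round(1).tolist(),s['cam_to_world'].round(3).tolist())
print(ctrl.get_obs())
E
```

```text
top dict_keys(['color', 'camera_matrix', 'cam_to_world']) [[591.6, 0.0, 323.4], [0.0, 591.6, 242.5], [0.0, 0.0, 1.0]] [[-0.009, 0.998, -0.058, 0.359], [-1.0, -0.008, 0.013, 0.079], [0.013, 0.058, 0.998, 1.578], [0.0, 0.0, 0.0, 1.0]]
scene dict_keys(['color', 'camera_matrix', 'cam_to_world']) [[459.5, 0.0, 321.9], [0.0, 459.5, 236.6], [0.0, 0.0, 1.0]] [[0.15, -0.773, 0.617, 1.123], [0.988, 0.128, -0.081, -0.015], [-0.016, 0.622, 0.783, 0.915], [0.0, 0.0, 0.0, 1.0]]
{'clock': 0.1, 'joint_pos': array([-4.85808047e+01,  2.05873406e+01,  6.38985298e-01, -1.66834839e-02,
       -7.01372973e+01, -1.65059981e+01]), 'qvel': array([ 0.06387082, -0.1063841 ,  0.03332033,  0.10837446,  0.04258071,
       -0.04676826]), 'tau': array([-2.49794302e-04, -5.84162557e+01,  2.93753314e+01,  7.01566994e+00,
        1.01582502e-02, -8.87229277e-06]), 'tool_pos': array([ 0.28412543, -0.61183024,  0.24471929]), 'orientation': array([ 1.79913421e+02, -9.29925431e-03, -1.55092476e+02]), 'force': array([ 0.59962703, -0.10888062, -0.67217906]), 'moment': array([ 0.02125135,  0.02018455, -0.0483916 ]), 'gripper_force': 0.0, 'opening': 0.08771620567517534}
```

View pics/top0.png

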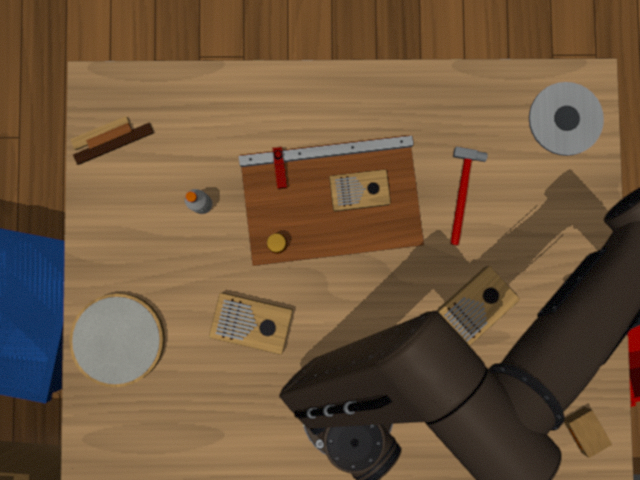

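View pics/scene0.png

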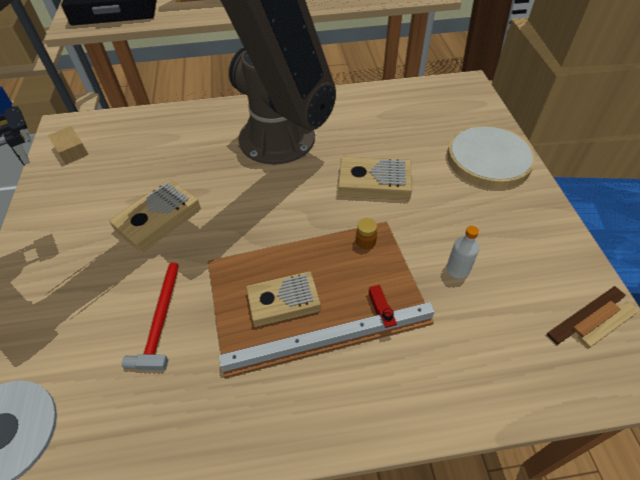

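Three look-alikes appear in the top view, at about (360,190), (252,322) and (480,303). The one at (360,190) is the smallest and lies loose on the baseboard, so it is the one meant. I'll measure it and the jig, and check it in an enlarged crop.

Run:
```python
from h import *
s=snap('top');c=s['color'];hsv=cv2.cvtColor(c,cv2.COLOR_BGR2HSV)
for p in [(300,215),(360,190),(340,178),(345,205),(283,180),(330,152),(252,322),(500,280),(383,178),(265,240)]: print(p,hsv[p[1],p[0]])
x0,x1,y0,y1=220,440,120,280
big=cv2.resize(c[y0:y1,x0:x1],None,fx=3.6,fy=3.6,interpolation=cv2.INTER_CUBIC);cv2.imwrite('pics/crop1.png',big)
sc=snap('scene')['color'];
cv2.imwrite('pics/crop2.png',cv2.resize(sc[220:380,200:440],None,fx=3.3,fy=3.3,interpolation=cv2.INTER_CUBIC))
```

```text
(300, 215) [ 13 188 106]
(360, 190) [ 16  60 135]
(340, 178) [13 56 96]
(345, 205) [ 16 116 108]
(283, 180) [  0 242 115]
(330, 152) [ 30   2 140]
(252, 322) [ 16  62 116]
(500, 280) [ 18 137  97]
(383, 178) [ 18 138 139]
(265, 240) [ 14 181 100]
```

View pics/crop1.png

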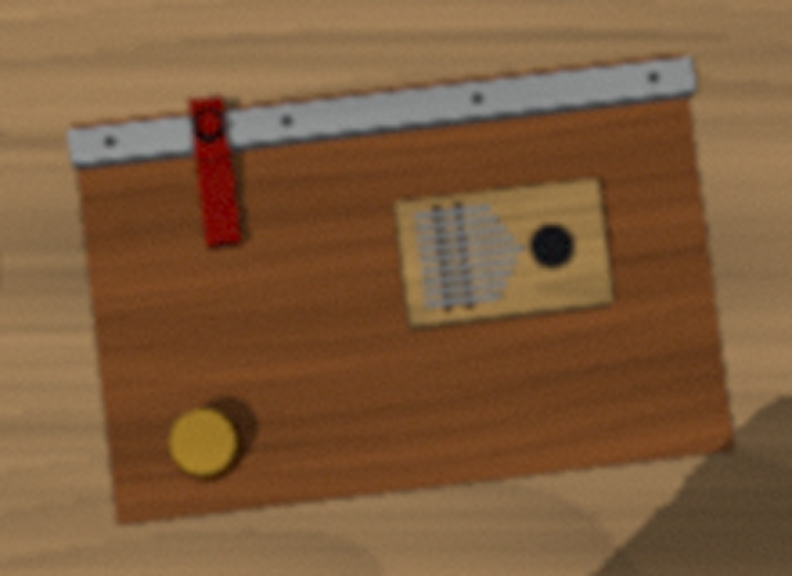

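View pics/crop2.png

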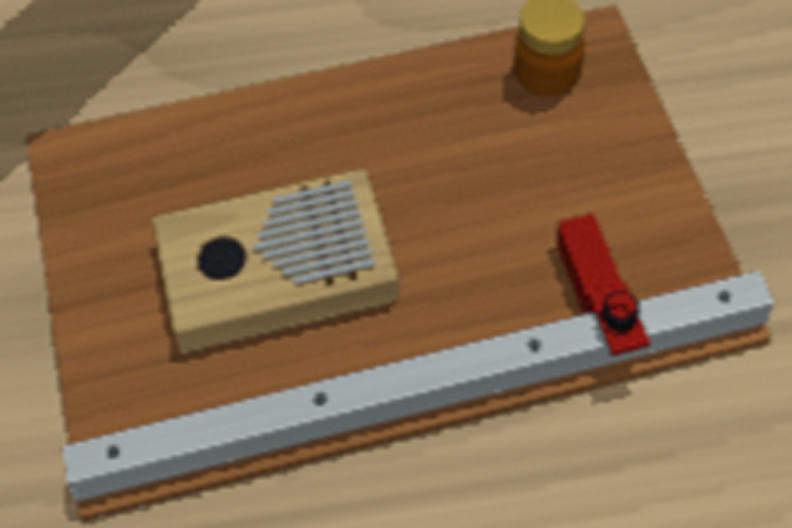

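The top crop shows the piano top corners at about (330,176), (387,170), (390,204) and (334,210) in full-image pixels. The tines point to the red stop at about (281,168). The look-alikes on the bench are larger, so this is the right piano. I'll do the metric measurement next.

```bash
cat > m.py <<'E'
from h import *
def comp(m,near):
    m=cv2.morphologyEx(m.astype(np.uint8)*255,cv2.MORPH_CLOSE,np.ones((5,5)))
    n,l,st,ce=cv2.connectedComponentsWithStats(m)
    k=min((i for i in range(1,n) if st[i,4]>60),key=lambda i:np.hypot(*(ce[i]-near)))
    return max(cv2.findContours((l==k).astype(np.uint8),0,1)[0],key=cv2.contourArea)
def quad(ct,s,z):
    P=np.array([onz(s,p,z)[:2] for p in ct.reshape(-1,2)],np.float32)
    return P,cv2.minAreaRect(P),cv2.boxPoints(cv2.minAreaRect(P))
E
python3 - <<'E'
from m import *
s=snap('top');c=s['color'];H=cv2.cvtColor(c,cv2.COLOR_BGR2HSV).astype(int);h,S,V=H[...,0],H[...,1],H[...,2]
k=comp((S<152)&(V>60)&(np.indices(S.shape)[0]>165)&(np.indices(S.shape)[0]<215)&(np.indices(S.shape)[1]>320)&(np.indices(S.shape)[1]<400),(360,190))
_,r,b=quad(k,s,.044);print('kal top@44',r,b.round(4).tolist())
for nm,near in(('left',(252,322)),('right',(480,303))): pass
f=comp((S<45)&(V>100)&(np.indices(S.shape)[1]>235)&(np.indices(S.shape)[1]<418)&(np.indices(S.shape)[0]<170),(340,150))
_,r,b=quad(f,s,.040);print('fence@40',r,b.round(4).tolist())
rd=comp(((h<6)|(h>174))&(S>200)&(V>60)&(np.indices(S.shape)[1]<330),(281,170))
_,r,b=quad(rd,s,.042);print('red@42',r,b.round(4).tolist())
br=comp((h>8)&(h<17)&(S>160)&(np.indices(S.shape)[1]>230)&(np.indices(S.shape)[1]<430),(330,200))
_,r,b=quad(br,s,.012);print('board@12',r,b.round(4).tolist())
# heights by two views, hand-picked corners (crop1, crop2 pixel)
sc=snap('scene')
A={'kTL':((395,202),(365+32,280)),'kTR':((600,179),(178,335)),'kBR':((612,303),(155,216)),'kBL':((411,326),(365,171)),
 'boardFL':((118,523),(615,7)),'boardFR':((733,450),(30,137)),'fenceL':((85,166),(757,273)),'fenceR':((695,97),(65,450)),'redBL':((208,246),(594,215)),'redBR':((242,243),(558,223))}
for n,(p,q) in A.items():
    P,e=tri(s,(p[0]/3.6+219.6,p[1]/3.6+119.6),sc,(q[0]/3.3+199.6,q[1]/3.3+219.6));print(n,P.round(4),round(e,4))
E
```

```text
kal top@44 ((0.5853634476661682, -0.03732036054134369), (0.09429962933063507, 0.15086805820465088), 6.519099712371826) [[0.5299999713897705, 0.03229999914765358], [0.5471000075340271, -0.11760000139474869], [0.6407999992370605, -0.10689999908208847], [0.6236000061035156, 0.0430000014603138]]
fence@40 ((0.6982644200325012, -0.008626282215118408), (0.024563923478126526, 0.34153056144714355), 6.4256391525268555) [[0.6668999791145325, 0.15970000624656677], [0.7052000164985657, -0.17970000207424164], [0.7296000123023987, -0.1768999993801117], [0.6913999915122986, 0.1624000072479248]]
red@42 ((0.6458311676979065, 0.17105790972709656), (0.10650625824928284, 0.02594398334622383), 6.823574542999268) [[0.5914000272750854, 0.17759999632835388], [0.5945000052452087, 0.15189999341964722], [0.7002000212669373, 0.16449999809265137], [0.6972000002861023, 0.19030000269412994]]
board@12 ((0.5480771064758301, 0.033706098794937134), (0.2626725435256958, 0.4560590088367462), 6.420858860015869) [[0.3921000063419342, 0.24560000002384186], [0.4431000053882599, -0.20759999752044678], [0.7041000127792358, -0.17820000648498535], [0.6531000137329102, 0.2750000059604645]]
kTL [0.623  0.0415 0.0453] 0.0009
kTR [ 0.6392 -0.1056  0.0435] 0.0057
kBR [ 0.548  -0.1141  0.0459] 0.0028
kBL [0.5328 0.0316 0.0432] 0.0027
boardFL [0.3926 0.2463 0.0142] 0.0014
boardFR [ 0.4424 -0.2056  0.0122] 0.0037
fenceL [0.653  0.2712 0.0423] 0.0107
fenceR [ 0.7015 -0.1792  0.0322] 0.0029
redBL [0.5926 0.1791 0.0424] 0.0043
redBR [0.5946 0.1542 0.0418] 0.0037
```

{"op": "move_arm", "data": {"motion": [[[-43,42,0],[0,0,2],0],[[-86,84,0],[0,0,4],0],[[-129,126,0],[0,0,6],0],[[-172,168,0],[0,0,8],0],[[-216,211,0],[0,0,10],0],[[-245,239,0],[0,0,12],0],[[-274,267,0],[0,0,14],0],[[-303,295,0],[0,0,16],0],[[-332,323,0],[0,0,18],0],[[-361,351,0],[0,0,18.5],0]]}}

```text
clock: 1.13
tool_pos: [0.4329, -0.2209, 0.2459]
orientation: [-180.0, 0.1, -173.7]
force: [1.2, -0.7, -0.7]
opening: 0.0875
gripper_force: 0.0
```

```bash
cat > go.py <<'E'
# delta from measured pose to jig-frame target u,v (m, jig axes at world origin), z, yaw
import sys
from h import *
from scipy.spatial.transform import Rotation as R
TH=6.43
def go(u,v,z,yaw):
    o=ctrl.get_obs();c,s_=np.cos(np.radians(TH)),np.sin(np.radians(TH))
    t=np.array([u*c-v*s_,u*s_+v*c,z]);R0=R.from_euler('xyz',o['orientation'],degrees=True);R1=R.from_euler('xyz',[180,0,yaw],degrees=True)
    p=o['tool_pos'];print('clock',round(o['clock'],2),'uv',(p[0]*c+p[1]*s_).round(4),(p[1]*c-p[0]*s_).round(4),p.round(4),o['orientation'].round(2),'F',o['force'].round(1),'J',o['joint_pos'].round(1))
    print('shift mm',(R0.inv().apply(t-p)*1000).round(1),'rot',(R0.inv()*R1).as_rotvec(degrees=True).round(2))
go(*map(float,sys.argv[1:]))
E
python3 go.py .49 -.1027 .1 -173.57
```

```text
clock 1.13 uv 0.4054 -0.268 [ 0.4329 -0.2209  0.2459] [-1.7999e+02  5.0000e-02 -1.7371e+02] F [ 1.2 -0.7 -0.7] J [ -3.8   2.4 -22.4  -0.  -65.1 -79.9]
shift mm [-84.  165.5 146. ] rot [-0.01  0.05 -0.14]
```

{"op": "move_arm", "data": {"motion": [[[0,0,0],[0,0,0],0],[[0,0,0],[0,0,0],0]]}}

```text
clock: 1.3
tool_pos: [0.4336, -0.2207, 0.2459]
orientation: [-180.0, 0.1, -173.3]
force: [-0.3, 0.4, -1.3]
opening: 0.0877
gripper_force: 0.0
```

```bash
python3 go.py .485 -.1027 .1 -173.57
```

```text
clock 1.3 uv 0.4062 -0.2679 [ 0.4336 -0.2207  0.2459] [-1.7999e+02  5.0000e-02 -1.7331e+02] F [-0.3  0.4 -1.3] J [ -3.8   2.5 -22.4  -0.  -65.1 -79.5]
shift mm [-79.4 164.9 146. ] rot [-0.01  0.05  0.26]
```

{"op": "move_arm", "data": {"motion": [[[-16,33,10],[0,0,0.3],0],[[-32,66,30],[0,0,0.3],0],[[-48,99,50],[0,0,0.3],0],[[-64,132,70],[0,0,0.3],0],[[-79,165,90],[0,0,0.3],0],[[-79,165,120],[0,0,0.3],0],[[-79,165,146],[0,0,0.3],0],[[-79,165,175],[0,0,0.3],0],[[-79,165,190],[0,0,0.3],0],[[-79,165,190],[0,0,0.3],0]]}}

```text
clock: 2.13
tool_pos: [0.4904, -0.0517, 0.0523]
orientation: [-180.0, -0.4, -174.0]
force: [-0.1, -0.8, 0.1]
opening: 0.0878
gripper_force: 0.0
```

```bash
python3 go.py .522 -.1027 .040 -173.57;  python3 -c "
from m import *
s=snap('top');c=s['color'];cv2.imwrite('pics/t2.png',cv2.resize(c[110:290,200:440],None,fx=3,fy=3))"
```

```text
clock 2.13 uv 0.4815 -0.1063 [ 0.4904 -0.0517  0.0523] [-179.95   -0.37 -174.  ] F [-0.1 -0.8  0.1] J [  16.9   16.4  -35.4   -0.   -38.5 -100.8]
shift mm [-40.6   3.9  12. ] rot [-0.04 -0.37 -0.42]
```

View pics/t2.png

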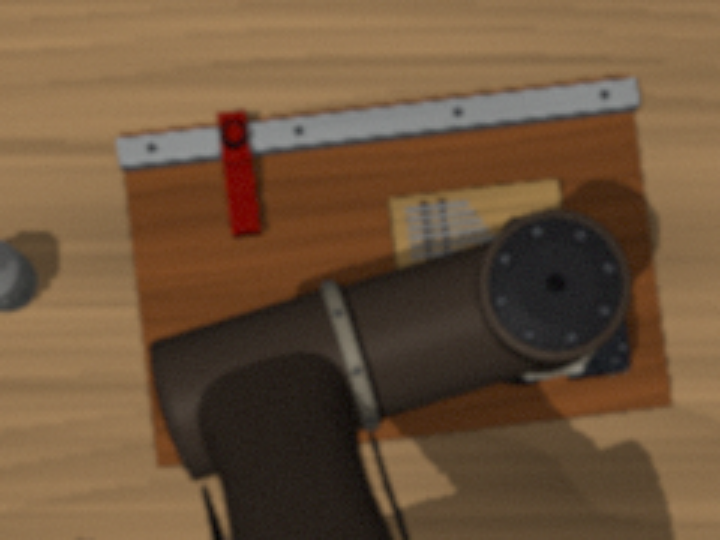

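{"op": "move_arm", "data": {"motion": [[[0,0,7],[0,0,0],0],[[-10,0,14],[0,0,0],0],[[-20,0,14],[0,0,0],0],[[-27,0,14],[0,0,0],0],[[-34,0,14],[0,0,0],0],[[-41,0,14],[0,0,0],0],[[-48,0,14],[0,0,0],0],[[-55,0,14],[0,0,0],0],[[-62,0,14],[0,0,0],0],[[-69,0,14],[0,0,0],0]]}}

```text
clock: 3.02
tool_pos: [0.5618, -0.0427, 0.0416]
orientation: [-180.0, -0.0, -173.9]
force: [-3.0, 0.5, 2.2]
opening: 0.0876
gripper_force: 1.4
```

```bash
python3 go.py .5795 -.1027 .040 -173.57
```

```text
clock 3.02 uv 0.5535 -0.1053 [ 0.5618 -0.0427  0.0416] [-1.8000e+02 -2.0000e-02 -1.7389e+02] F [-3.   0.5  2.2] J [ 15.6  22.5 -27.2  -0.  -40.3 -99.4]
shift mm [-26.    2.8   1.6] rot [-0.   -0.02 -0.32]
```

Pushing, with about 3 N of resistance. I'll go on gently to the fence.

{"op": "move_arm", "data": {"motion": [[[-5,0,0],[0,0,0],0],[[-10,0,0],[0,0,0],0],[[-14,0,0],[0,0,0],0],[[-17,0,0],[0,0,0],0],[[-20,0,0],[0,0,0],0],[[-22,0,0],[0,0,0],0],[[-23,0,0],[0,0,0],0]]}}

```text
clock: 3.6
tool_pos: [0.5842, -0.0403, 0.0414]
orientation: [-180.0, -0.0, -173.9]
force: [-5.1, -0.3, 3.0]
opening: 0.0876
gripper_force: 2.2
```

```bash
python3 go.py .5795 -.1027 .040 -173.57
```

```text
clock 3.6 uv 0.576 -0.1054 [ 0.5842 -0.0403  0.0414] [-1.8000e+02 -3.0000e-02 -1.7389e+02] F [-5.1 -0.3  3. ] J [ 15.2  24.2 -24.3  -0.  -41.5 -99.1]
shift mm [-3.5  2.7  1.4] rot [-0.   -0.03 -0.32]
```

{"op": "move_arm", "data": {"motion": [[[-1,0,0],[0,0,0],0],[[-2,0,0],[0,0,0],0],[[-3,0,0],[0,0,0],0],[[-3,0,0],[0,0,0],0]]}}

```text
clock: 3.93
tool_pos: [0.5844, -0.0404, 0.0411]
orientation: [-180.0, -0.3, -173.9]
force: [-9.7, -0.0, 6.3]
opening: 0.0875
gripper_force: 5.0
```

```bash
python3 go.py .5795 -.1027 .040 -173.57
```

```text
clock 3.93 uv 0.5762 -0.1056 [ 0.5844 -0.0404  0.0411] [-179.99   -0.3  -173.88] F [-9.7 -0.   6.3] J [ 15.1  24.3 -24.1  -0.  -41.9 -99. ]
shift mm [-3.3  2.9  1.1] rot [-0.01 -0.3  -0.31]
```

{"op": "move_arm", "data": {"motion": [[[10,0,0],[0,0,0],0],[[25,0,0],[0,0,0],0.3],[[25,0,-40],[0,0,0],0.66],[[25,0,-80],[0,0,0],0.66],[[10,-25,-80],[0,0,-7],0.66],[[-5,-50,-80],[0,0,-14],0.66],[[-20,-75,-80],[0,0,-21],0.66],[[-35,-100,-80],[0,0,-28],0.66],[[-56,-112,-80],[0,0,-35],0.66],[[-56,-112,-80],[0,0,-42],0.66]]}}

```text
clock: 4.77
tool_pos: [0.6584, -0.1478, 0.1215]
orientation: [-179.8, 0.1, -131.6]
force: [-0.3, 0.1, 0.6]
opening: 0.0336
gripper_force: 0.0
```

{"op": "move_arm", "data": {"motion": [[[0,0,0],[0,0,-7],0.66],[[0,0,0],[0,0,-14],0.66],[[0,0,0],[0,0,-21],0.66],[[0,0,0],[0,0,-28],0.66],[[0,0,0],[0,0,-35],0.66],[[0,0,0],[0,0,-42],0.66],[[0,0,0],[0,0,-48],0.66],[[0,0,0],[0,0,-48],0.66],[[0,0,0],[0,0,-48],0.66]]}}

```text
clock: 5.52
tool_pos: [0.6551, -0.1452, 0.1218]
orientation: [-179.9, -0.0, -84.1]
force: [-0.2, 0.4, 0.2]
opening: 0.0299
gripper_force: 0.0
```

```bash
python3 go.py .632 -.218 .040 -83.57; python3 -c "
from h import *
snap('scene','s3.png')"
```

```text
clock 5.52 uv 0.6348 -0.2177 [ 0.6551 -0.1452  0.1218] [-1.7993e+02 -1.0000e-02 -8.4080e+01] F [-0.2  0.4  0.2] J [  4.1  25.5  -8.7   0.  -55.7   1.8]
shift mm [ 0.3  2.9 81.8] rot [-0.07 -0.01 -0.51]
```

View pics/s3.png

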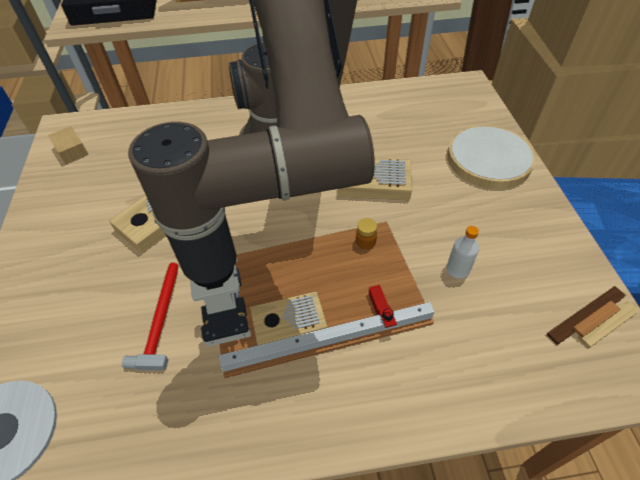

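The piano lies flush on the fence, around (285,318), and the fingers are clear behind its end. I'll lower and push along the fence.

{"op": "move_arm", "data": {"motion": [[[0,4,25],[0,0,-0.5],0.66],[[0,4,50],[0,0,-0.5],0.66],[[0,4,70],[0,0,-0.5],0.66],[[0,4,80],[0,0,-0.5],0.66],[[-9,4,80],[0,0,-0.5],0.66],[[-16,4,80],[0,0,-0.5],0.66],[[-23,4,80],[0,0,-0.5],0.66],[[-30,4,80],[0,0,-0.5],0.66],[[-37,4,80],[0,0,-0.5],0.66],[[-44,4,80],[0,0,-0.5],0.66]]}}

```text
clock: 6.4
tool_pos: [0.647, -0.1014, 0.043]
orientation: [-179.9, -0.0, -83.4]
force: [0.6, -3.2, 2.5]
opening: 0.0295
gripper_force: 1.4
```

```bash
python3 go.py .631 -.085 .040 -83.57
```

```text
clock 6.4 uv 0.6316 -0.1732 [ 0.647  -0.1014  0.043 ] [-1.7987e+02 -3.0000e-02 -8.3360e+01] F [ 0.6 -3.2  2.5] J [  8.1  29.1 -15.    0.  -45.8  -1.5]
shift mm [-88.2   0.3   3. ] rot [-0.13 -0.03  0.21]
```

{"op": "move_arm", "data": {"motion": [[[-8,0,0],[0,0,0],0.66],[[-16,0,0],[0,0,0],0.66],[[-24,0,0],[0,0,0],0.66],[[-32,0,0],[0,0,0],0.66],[[-40,0,0],[0,0,0],0.66],[[-48,0,0],[0,0,0],0.66],[[-56,0,0],[0,0,0],0.66],[[-64,0,0],[0,0,0],0.66],[[-70,0,0],[0,0,0],0.66],[[-74,0,0],[0,0,0],0.66]]}}

```text
clock: 7.23
tool_pos: [0.6375, -0.0276, 0.0415]
orientation: [180.0, 0.0, -83.4]
force: [0.9, -3.1, 2.0]
opening: 0.03
gripper_force: 1.3
```

```bash
python3 go.py .631 -.075 .040 -83.57
```

```text
clock 7.23 uv 0.6304 -0.0988 [ 0.6375 -0.0276  0.0415] [179.99   0.   -83.36] F [ 0.9 -3.1  2. ] J [ 15.   28.  -17.3  -0.  -44.7  -8.4]
shift mm [-23.8  -0.7   1.5] rot [0.01 0.   0.21]
```

{"op": "move_arm", "data": {"motion": [[[-4,0,0],[0,0,0],0.66],[[-8,0,0],[0,0,0],0.66],[[-12,0,0],[0,0,0],0.66],[[-15,0,0],[0,0,0],0.66],[[-17,0,0],[0,0,0],0.66],[[-19,0,0],[0,0,0],0.66],[[-20,0,0],[0,0,0],0.66]]}}

```text
clock: 7.82
tool_pos: [0.6352, -0.0085, 0.0415]
orientation: [180.0, 0.0, -83.4]
force: [1.3, -2.1, 1.9]
opening: 0.0296
gripper_force: 1.2
```

```bash
python3 go.py .631 -.075 .040 -83.57
```

```text
clock 7.82 uv 0.6303 -0.0795 [ 0.6352 -0.0085  0.0415] [179.99   0.   -83.39] F [ 1.3 -2.1  1.9] J [ 16.8  27.8 -17.7  -0.  -44.6 -10.2]
shift mm [-4.5 -0.7  1.5] rot [0.01 0.   0.18]
```

{"op": "move_arm", "data": {"motion": [[[-1,0,0],[0,0,0],0.66],[[-2,0,0],[0,0,0],0.66],[[-3,0,0],[0,0,0],0.66],[[-4,0,0],[0,0,0],0.66],[[-5,0,0],[0,0,0],0.66],[[-5,0,0],[0,0,0],0.66]]}}

```text
clock: 8.32
tool_pos: [0.6347, -0.0035, 0.0415]
orientation: [180.0, 0.0, -83.4]
force: [0.0, -0.8, 0.8]
opening: 0.0298
gripper_force: 0.5
```

```bash
python3 go.py .631 -.075 .040 -83.57
```

```text
clock 8.32 uv 0.6303 -0.0745 [ 0.6347 -0.0035  0.0415] [ 1.7999e+02  1.0000e-02 -8.3380e+01] F [ 0.  -0.8  0.8] J [ 17.3  27.8 -17.7  -0.  -44.5 -10.7]
shift mm [ 0.5 -0.7  1.5] rot [0.01 0.01 0.19]
```

No stop contact yet, so I'll go on in small steps.

{"op": "move_arm", "data": {"motion": [[[-1,0,0],[0,0,0],0.66],[[-2,0,0],[0,0,0],0.66],[[-3,0,0],[0,0,0],0.66],[[-3,0,0],[0,0,0],0.66]]}}

```text
clock: 8.65
tool_pos: [0.634, -0.0024, 0.0415]
orientation: [179.9, -0.1, -83.4]
force: [1.3, -11.4, 1.0]
opening: 0.0297
gripper_force: 5.5
```

```bash
python3 go.py .631 -.075 .040 -83.57
```

```text
clock 8.65 uv 0.6297 -0.0734 [ 0.634  -0.0024  0.0415] [ 1.7991e+02 -1.0000e-01 -8.3430e+01] F [  1.3 -11.4   1. ] J [ 17.4  27.7 -17.8   0.1 -44.5 -11. ]
shift mm [ 1.6 -1.3  1.5] rot [ 0.09 -0.1   0.14]
```

{"op": "move_arm", "data": {"motion": [[[8,0,0],[0,0,0],0.66],[[25,0,0],[0,0,0],0.66],[[30,0,-40],[0,0,0],0.66],[[30,0,-80],[0,0,0],0.66],[[60,10,-100],[0,0,0],0.66],[[100,20,-100],[0,0,0],0.66],[[140,30,-100],[0,0,0],0.66],[[180,40,-100],[0,0,0],0.66],[[200,40,-100],[0,0,0],0.66],[[200,40,-100],[0,0,0],0.66]]}}

```text
clock: 9.48
tool_pos: [0.6173, -0.2078, 0.1415]
orientation: [-180.0, 0.0, -83.6]
force: [0.1, 0.8, 0.4]
opening: 0.0297
gripper_force: 0.0
```

```bash
python3 go.py .535 .0 .140 -173.57
python3 - <<'E'
from h import *
s=snap('top');c=s['color']
a=cv2.resize(c[110:290,200:440],None,fx=3.3,fy=3.3,interpolation=cv2.INTER_CUBIC);cv2.imwrite('pics/t4.png',a)
s=snap('scene');c=s['color'];a=cv2.resize(c[230:390,270:450],None,fx=3.7,fy=3.7,interpolation=cv2.INTER_CUBIC);cv2.imwrite('pics/s4.png',a)
E
```

```text
clock 9.48 uv 0.5902 -0.2756 [ 0.6173 -0.2078  0.1415] [-179.98    0.    -83.6 ] F [0.1 0.8 0.4] J [ -1.5  22.9 -10.2  -0.  -57.    7.9]
shift mm [-275.6   55.3    1.5] rot [-2.000e-02  2.000e-02  8.997e+01]
```

View pics/t4.png

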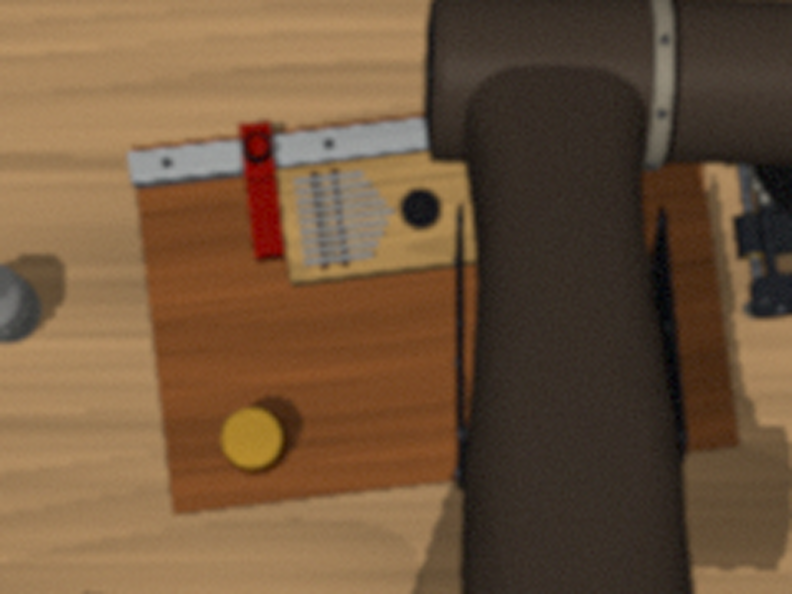

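View pics/s4.png

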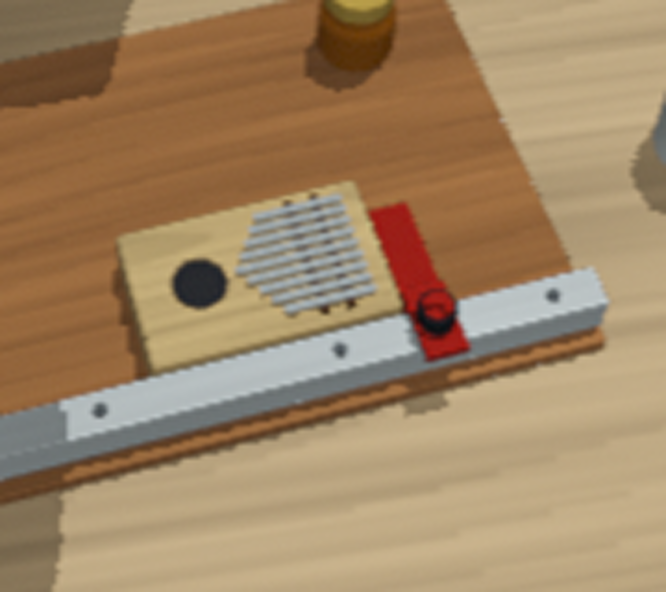

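The view shows the piano in the corner against the red stop at about (390,210) in the crop, with a gap of perhaps 1 px. The roughly 10 N contacts could have been start-up stiction (peaks to 12 N), so I'll press again to over 15 N on both sides.

{"op": "move_arm", "data": {"motion": [[[-40,-10,0],[0,0,0],0.66],[[-80,-20,0],[0,0,0],0.66],[[-120,-30,0],[0,0,0],0.66],[[-150,-40,0],[0,0,0],0.66],[[-170,-40,20],[0,0,0],0.66],[[-170,-40,60],[0,0,0],0.66],[[-170,-40,95],[0,0,0],0.66],[[-175,-40,100],[0,0,0],0.66],[[-185,-40,100],[0,0,0],0.66],[[-192,-40,100],[0,0,0],0.66]]}}

```text
clock: 10.42
tool_pos: [0.6361, -0.0071, 0.0427]
orientation: [-180.0, -0.0, -83.3]
force: [1.1, 1.0, 1.2]
opening: 0.0298
gripper_force: 0.0
```

```bash
python3 go.py .631 -.0734 .040 -83.57
```

```text
clock 10.42 uv 0.6313 -0.0783 [ 0.6361 -0.0071  0.0427] [-1.7996e+02 -2.0000e-02 -8.3330e+01] F [1.1 1.  1.2] J [ 16.9  27.7 -17.6   0.  -44.6 -10.3]
shift mm [-4.9  0.2  2.7] rot [-0.04 -0.02  0.24]
```

{"op": "move_arm", "data": {"motion": [[[-2,0,0],[0,0,0],0.66],[[-4,0,0],[0,0,0],0.66],[[-5,0,0],[0,0,0],0.66],[[-6,0,0],[0,0,0],0.66],[[-7,0,0],[0,0,0],0.66],[[-8,0,0],[0,0,0],0.66],[[-8,0,0],[0,0,0],0.66]]}}

```text
clock: 11.0
tool_pos: [0.6352, -0.0023, 0.0429]
orientation: [-179.9, -0.1, -83.4]
force: [2.2, -7.7, 5.8]
opening: 0.0296
gripper_force: 3.9
```

```bash
python3 go.py .631 -.0734 .040 -83.57
```

```text
clock 11.0 uv 0.631 -0.0735 [ 0.6352 -0.0023  0.0429] [-1.7992e+02 -9.0000e-02 -8.3420e+01] F [ 2.2 -7.7  5.8] J [ 17.4  27.6 -17.8   0.1 -44.5 -10.9]
shift mm [-0.1 -0.   2.9] rot [-0.08 -0.09  0.15]
```

{"op": "move_arm", "data": {"motion": [[[-1,0,0],[0,0,0],0.66],[[-2,0,0],[0,0,0],0.66],[[-3,0,0],[0,0,0],0.66],[[-3,0,0],[0,0,0],0.66]]}}

```text
clock: 11.33
tool_pos: [0.6352, -0.0021, 0.0429]
orientation: [-180.0, -0.2, -83.5]
force: [5.6, -22.7, 2.9]
opening: 0.0295
gripper_force: 11.2
```

```bash
python3 go.py .631 -.0734 .040 -83.57
```

```text
clock 11.33 uv 0.6309 -0.0732 [ 0.6352 -0.0021  0.0429] [-179.95   -0.24  -83.46] F [  5.6 -22.7   2.9] J [ 17.5  27.6 -17.8   0.3 -44.5 -11.2]
shift mm [ 0.2 -0.1  2.9] rot [-0.05 -0.24  0.11]
```

{"op": "move_arm", "data": {"motion": [[[8,0,0],[0,0,0],0.66],[[25,0,0],[0,0,0],0.66],[[30,0,-40],[0,0,0],0.66],[[30,0,-80],[0,0,0],0.66],[[20,30,-100],[0,0,7],0.4],[[0,60,-100],[0,0,14],0],[[-20,90,-100],[0,0,21],0],[[-50,91,-100],[0,0,28],0],[[-80,91,-100],[0,0,35],0],[[-80,91,-100],[0,0,42],0]]}}

```text
clock: 12.17
tool_pos: [0.5342, 0.0746, 0.1427]
orientation: [-179.9, 0.2, -125.6]
force: [0.4, -0.4, 0.4]
opening: 0.0641
gripper_force: 0.0
```

{"op": "move_arm", "data": {"motion": [[[0,0,0],[0,0,7],0],[[0,0,0],[0,0,14],0],[[0,0,0],[0,0,21],0],[[0,0,0],[0,0,28],0],[[0,0,0],[0,0,35],0],[[0,0,0],[0,0,42],0],[[0,0,0],[0,0,48],0],[[0,0,0],[0,0,48],0],[[0,0,0],[0,0,48],0]]}}

```text
clock: 12.92
tool_pos: [0.5345, 0.0711, 0.1417]
orientation: [180.0, 0.0, -173.2]
force: [-0.3, -0.4, 0.2]
opening: 0.0875
gripper_force: 0.0
```

```bash
python3 go.py .54 .006 .042 -173.57
```

```text
clock 12.92 uv 0.5391 0.0108 [0.5345 0.0711 0.1417] [ 1.7998e+02  1.0000e-02 -1.7322e+02] F [-0.3 -0.4  0.2] J [  28.4   13.2  -24.6   -0.   -52.2 -111.6]
shift mm [-0.9 -4.9 99.7] rot [0.02 0.01 0.35]
```

{"op": "move_arm", "data": {"motion": [[[0,-5,35],[0,0,0.3],0],[[0,-5,70],[0,0,0.3],0],[[0,-5,90],[0,0,0.3],0],[[-5,-5,99],[0,0,0.3],0],[[-15,-5,99],[0,0,0.3],0],[[-25,-5,99],[0,0,0.3],0],[[-30,-5,99],[0,0,0.3],0],[[-34,-5,99],[0,0,0.3],0],[[-36,-5,99],[0,0,0.3],0],[[-38,-5,99],[0,0,0.3],0]]}}

```text
clock: 13.75
tool_pos: [0.5722, 0.0705, 0.0432]
orientation: [180.0, -0.1, -173.7]
force: [-10.3, 1.9, 5.4]
opening: 0.0875
gripper_force: 4.2
```

{"op": "move_arm", "data": {"motion": [[[-1,0,0],[0,0,0],0],[[-2,0,0],[0,0,0],0],[[-3,0,0],[0,0,0],0],[[-3,0,0],[0,0,0],0]]}}

```text
clock: 14.08
tool_pos: [0.5723, 0.0701, 0.0424]
orientation: [-180.0, -0.3, -173.7]
force: [-12.8, 0.5, 7.4]
opening: 0.0877
gripper_force: 6.0
```

```bash
python3 go.py .5762 .006 .042 -173.57
```

```text
clock 14.08 uv 0.5765 0.0056 [0.5723 0.0701 0.0424] [-179.95   -0.34 -173.69] F [-12.8   0.5   7.4] J [ 2.64e+01  2.36e+01 -2.52e+01 -1.00e-01 -4.16e+01 -1.10e+02]
shift mm [0.3 0.4 0.4] rot [-0.05 -0.34 -0.12]
```

{"op": "move_arm", "data": {"motion": [[[-1,0,0],[0,0,0],0],[[-2,0,0],[0,0,0],0],[[-3,0,0],[0,0,0],0],[[-3,0,0],[0,0,0],0]]}}

```text
clock: 14.42
tool_pos: [0.5724, 0.0699, 0.042]
orientation: [-179.9, -0.6, -173.7]
force: [-21.2, 2.5, 13.2]
opening: 0.0878
gripper_force: 10.4
```

```bash
python3 go.py .5762 .006 .042 -173.57
```

```text
clock 14.42 uv 0.5766 0.0053 [0.5724 0.0699 0.042 ] [-179.91   -0.63 -173.7 ] F [-21.2   2.5  13.2] J [  26.3   23.7  -24.9   -0.2  -42.  -109.9]
shift mm [ 0.4  0.7 -0. ] rot [-0.09 -0.63 -0.13]
```

Firm against the fence: 21 N with no further travel. I'll back off, lift clear and check.

{"op": "move_arm", "data": {"motion": [[[6,0,0],[0,0,0],0],[[18,0,0],[0,0,0],0],[[25,0,-30],[0,0,0],0],[[25,0,-70],[0,0,0],0],[[25,0,-110],[0,0,0],0],[[25,-40,-140],[0,0,0],0],[[25,-80,-150],[0,0,0],0],[[25,-120,-150],[0,0,0],0],[[25,-160,-150],[0,0,0],0],[[25,-200,-150],[0,0,0],0]]}}

```text
clock: 15.25
tool_pos: [0.5762, -0.1297, 0.1943]
orientation: [-180.0, 0.2, -173.6]
force: [-0.4, 0.5, 0.7]
opening: 0.0876
gripper_force: 0.0
```

{"op": "move_arm", "data": {"motion": [[[0,-40,0],[0,0,0],0],[[0,-80,0],[0,0,0],0],[[0,-120,0],[0,0,0],0],[[0,-160,0],[0,0,0],0],[[0,-200,0],[0,0,0],0],[[0,-240,0],[0,0,0],0],[[0,-240,0],[0,0,0],0]]}}

```text
clock: 15.83
tool_pos: [0.6018, -0.3731, 0.1922]
orientation: [-179.9, 0.0, -173.9]
force: [0.3, 1.4, 0.1]
opening: 0.0874
gripper_force: 0.0
```

Run:
```python
from m import *
s=snap('top');c=s['color'];H=cv2.cvtColor(c,cv2.COLOR_BGR2HSV).astype(int);h,S,V=H[...,0],H[...,1],H[...,2];I,J=np.indices(S.shape)
rd=comp(((h<6)|(h>174))&(S>200)&(V>60)&(J<330),(281,170));_,r,b=quad(rd,s,.042);print('red',r,b.round(4).tolist())
k=comp((S<152)&(S>48)&(V>60)&(J>284)&(J<370)&(I>150)&(I<202),(312,180));_,r,b=quad(k,s,.044);print('kal',r)
cv2.imwrite('pics/t5.png',cv2.resize(c[110:290,200:440],None,fx=3.3,fy=3.3,interpolation=cv2.INTER_CUBIC))
print(ctrl.get_obs()['tool_pos'])
```

```text
red ((0.6461074352264404, 0.1728590726852417), (0.10542482882738113, 0.022911200299859047), 6.365345478057861) [[0.5924000144004822, 0.17839999496936798], [0.5950000286102295, 0.15559999644756317], [0.6998000144958496, 0.1673000007867813], [0.6972000002861023, 0.19009999930858612]]
kal ((0.6321688890457153, 0.043805837631225586), (0.09428725391626358, 0.22638124227523804), 6.560129165649414)
[ 0.6015798  -0.37048428  0.19195984]
```

View pics/t5.png

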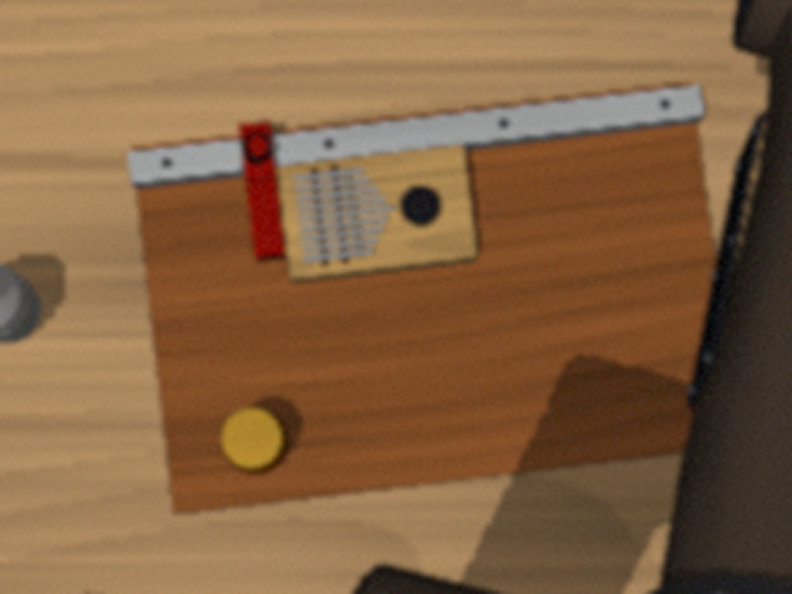

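Run:
```python
from m import *
s=snap('top');c=s['color'];H=cv2.cvtColor(c,cv2.COLOR_BGR2HSV).astype(int);S=H[...,1]
for r in (168,176,182): print(r,[tuple(c[r,j]) and ''.join('%4d'%x for x in c[r,j]) for j in range(281,291)])
I,J=np.indices(S.shape)
k=comp((S<158)&(S>48)&(H[...,2]>60)&(J>286)&(J<352)&(I>157)&(I<198),(315,175))
P,r,b=quad(k,s,.044);e=np.array([.9937,.112]);f=np.array([-.112,.9937])
u,v=b@e,b@f;print('u',u.round(4),'v',v.round(4))
from scipy.spatial import cKDTree
```

```text
168 ['   0   6 129', '   0   9 129', '  10  29 125', '  43  75 133', '  69 116 152', '  79 131 166', '  77 131 166', '  78 130 163', '  89 128 159', ' 100 129 149']
176 ['   1   9 127', '   0   1 127', '   9  16 128', '  20  33 123', '  47  87 131', '  78 131 165', '  86 143 180', '  90 145 183', '  91 141 175', ' 102 140 166']
182 ['   0   4 129', '  13  20 134', '   7  10 133', '   1  15 130', '  24  39 120', '  48  84 122', '  76 125 158', '  81 135 171', '  81 136 172', '  89 135 166']
u [0.586  0.5832 0.6778 0.6807] v [ 0.0862 -0.0654 -0.0672  0.0845]
```

The red edge goes straight into wood with no dark gap. The piano's far edge is on the fence line (u about 0.679), it is square, and the stop has not moved. I'm handing in.

```bash
python3 -c "
from plant import ctrl
print(ctrl.close_job())"
```

```text
the job is handed in; nothing more can be done
None
```

I pushed the thumb piano into the corner, firm against the fence (21 N) and the red stop (23 N), then took the hand away and handed the job in at about 16 s; no verdict was returned.

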